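Lock the bench power supply into its cradle

TASK

Lock the power supply into its cradle: with closed fingertips push the stud round until the slot in the round locking disc is in line with the flat bar, then push the bar by its upright tab through the slot and on through the keeper until it is fully home. Only push, gently: do not pinch or grip anything, leave the loose things lying about where they are, and finish with the robot clear of everything.

Things in the scene. Friction and masses are not known exactly. Their poses are not given: they have to be found in the camera images.
- cradle: Fixed black plate 460 x 170 x 8 mm on the bench, carrying the lock. Origin: its underside, on the disc's axis; z up, x the way the bar is pushed; the plate spans x -250 to 210 mm. Along x: two rails beside the bar (x -215 to -50, top 32 mm above the bench), the disc at 0, then the keeper and the supply. Place and yaw differ each run.
- keeper (a point): Top centre of the fixed steel keeper bridge (24 mm along x, 46 mm wide), 64 mm past the disc's axis, 40 mm above the bench; the bar goes through under it. Behind it the aluminium power supply box fills x 94 to 192 mm, y +-80 mm of the cradle, top 50 mm above the bench.
- disc (a joint): Turn of the locking disc in rad, counter-clockwise from above positive, stops at -0.35 and 3.49. The slot is in line with the bar at 0 and again, half a turn on, at 3.14; either will do. No click or stop there; it stays where it is left (about 3 N at the stud turns it). Starts between 0.5 and 2.64.
- disc_centre (a point): Centre of the disc's top face, on its vertical axis, 38 mm above the bench. Disc: aluminium, diameter 84 mm, one straight slot 22 mm wide right across its top, 24 mm deep. The point's x axis runs along the slot and turns with the disc. The bar's round nose centres a slot up to 0.2 rad out of line; from 0.4 rad the disc blocks it.
- stud_top (a point): Top centre of the steel stud that stands on the disc's top face: diameter 12 mm, 35 mm tall, top 73 mm above the bench, 30 mm from the disc's axis, square to the slot. At joint disc 0 it is on the cradle's -y side, at 3.14 on its +y side. Push it sideways round the axis to turn the disc.
- bar (a joint): Slide of the bar in m along the cradle's +x: 0 fully drawn back, 0.140 fully home against its stop. Starts at 0 to 0.010. The nose would meet a closed disc at about 0.016. About 3 N moves it and it stays where it is left.
- tab_back (a point): Centre of the rear face (toward the cradle's -x) of the bar's upright tab, 60 mm above the bench; axes as the cradle's. Tab: steel plate 8 mm thick along x, 36 mm wide, from 36 to 80 mm above the bench; push its rear face toward +x. Drawn back it is 207.5 mm before the disc's axis, fully home 67.5 mm.
- bar_nose (a point): Tip of the bar's rounded nose, 23 mm above the bench, axes as the cradle's. The steel bar is 16 mm wide and 12 mm high (17 to 29 mm above the bench); its nose is 149.5 mm ahead of the tab's rear face. Fully home it is 82 mm past the disc's axis, through the keeper.
- paste_jar: Loose jar standing on the cradle plate, diameter 34 mm, 38 mm tall, about 60 mm to the +y side of the bar. Origin under its base. Leave alone.
- cell: Loose battery cell standing on end on the cradle plate, diameter 14 mm, 50 mm tall, about 68 mm to the -y side of the bar, behind the disc. Origin under its base. Leave alone.
- drive: Loose flat aluminium drive, 100 x 70 x 7 mm, lying on the bench. Leave alone.
- fan: Loose square case fan, 80 x 80 x 25 mm, lying on the bench. Leave alone.
- screwdriver: Loose screwdriver lying on the bench. Leave alone.
- tub: Loose white plastic bowl, diameter 100 mm, 50 mm tall, on the bench. Leave alone.
- wrench: Loose wrench, 150 mm long, lying on the bench. Leave alone.

How it is judged:
On the way, in this order (a step that is already met when the one before it is completed fails the run):
1. the slot is in line with the bar (within 0.1 rad) (angle between the x axis of disc_centre and the x axis of bar_nose, either way round below 0.1 rad), for 0.2 s.
2. the bar is through the slot and home in the keeper (value of joint bar above 0.132 m), for 0.2 s.
At the end, for the whole second after the job is handed in: The bar has gone through the disc's slot and the keeper to within 8 mm of its stop (joint bar over 0.132 m) and rests there, with the slot still in line with it (within 0.15 rad) (value of joint bar above 0.132 m and angle between the x axis of disc_centre and the x axis of bar_nose, either way round below 0.15 rad and x of bar_nose in the frame of cradle above 0.073 m and velocity of joint bar between -0.005 and 0.005 m/s); the robot touches nothing.
It fails at once if the disc or its stud is gripped or forced (over 45 N from the fingers) (contact force between the fingers and disc above 45 N).
It fails at once if the bar or its tab is gripped or forced (over 45 N from the fingers) (contact force between the fingers and bar above 45 N).
It fails at once if a loose bystander is lifted, carried or shoved (over 20 mm) (distance of any of paste_jar, cell, drive, fan, screwdriver, tub, wrench from where it was at the start of the episode above 0.02 m).
It fails at once if the standing cell or the jar is knocked over (angle between any of cell, paste_jar's own z axis and vertical above 0.6 rad).
It also fails if it takes over 54 s, if anything falls off the work surface, if the arm or the gripper's body presses on something with over 40 N, if the wrist force passes 120 N, or if a joint passes its speed limit or range.

ROBOT

A 6-joint arm with a two-finger parallel gripper is mounted at the origin on the work surface. World frame = base frame: x ahead of the robot, y to its left, z up, the work surface at z = 0. Lengths are in m, angles in rad, forces in N, time in s.
With the tool pointing down it reaches from about 0.375 to 0.825 m from the base axis. Payload 5.5 kg.
Tool frame: the origin (TCP) lies at the very end of the fingers, on their centre line; the grasp point (between the pads) lies 19 mm behind it; z points along the fingers, y is the direction in which the jaws open and shut (so a half turn about z gives the same grasp; the last joint's range is limited). The gripper opens to 85 mm and grips with 20 to 120 N. Pads are 22 mm wide; open, the fingers measure 114 mm over their backs; the gripper's body (76 mm by 85 mm) begins 54 mm behind the grasp point. The pads swing forward as they close: fully open they stand 13 mm farther back than shut.
Start: joints at [-1.345, 0.314, -0.047, 1.21, 0, 1.571], TCP at [0.134, -0.585, 0.231] pointing down, gripper open.
Joint ranges: [-2.67, 2.67], [-0.69, 1.73], [-1.03, 1.25], [-2.08, 2.16], [-1.42, 1.45], [-3.14, 3.14]. Speed limits (rad/s): [2.39, 2.39, 3.01, 3.14, 3.14, 3.14].

INTERFACE

Orientations are given as a rotation vector (axis times angle).
In Python, from station import env gives the robot as it stands.
- The arm moves only by the tool play_rows, never from a script. Its argument "commands" is a list of rows, each a list of 7 numbers: the turn, a rotation vector about the tool's x, y, z in degrees, then the shift along the tool's x, y, z in cm, then the finger opening in cm, from 0 to 8.54. In form: [[wx, wy, wz, tx, ty, tz, grip], ...]. A call has 1 to 10 rows; each row is the pose to reach, as a shift and turn from the pose commanded when the call began, along the tool's axes at that moment; what a row does not reach only later rows make up. A row lasts 1/12 s, in which the tool goes at most 41.7 mm and 7.16 degrees, less where a joint would pass 70% of its speed; a pose out of reach is approached as far as the arm can. A call with a gripper value outside its range is refused whole. The fingers move at their own pace and stop on an object; "grip_force" is the grip in N (left out, the last holds). Time passes only in rows, so rows that repeat a pose let the fingers close. It gives the time, the measured TCP pose, the force and the opening at its end, in the units of the state.
- env.read_state(): the state, without advancing time (a new reading comes with each control period).
- env.camera(name): name is "scene" or "top"; returns (picture, depth): 480x640x3 uint8, red, green, blue; 480x640 float32, m along the optical axis (not along the pixel's ray), 0 where there is no reading.
- env.camera_info(name): a dict with "camera_matrix" (3x3 intrinsics, pixels), "rvec" (rotation vector, rad) and "tvec" (3), from world to camera coordinates, as OpenCV has them. Camera axes: x right, y down, z forward; pixel columns grow to the right and rows downward; lengths in m; the calibration is good to about 2 mm. A picture is of the moment at which its call begins. camera_info takes no time and is no camera call.
- env.finish_job(): hands the job in, once; it reports no verdict.
The state is a dict: "t": time; "q": joint angles; "qd": joint speeds; "joint_efforts": joint torques, N m; "eef_pos": TCP position; "tcp_rot": TCP orientation; "wrist_force": force on the tool from outside, world axes, zero at the start; "torque": the same for the moment, N m; "gripper_width": finger opening in m.
Only numpy, scipy, OpenCV 4.12 (cv2) and the standard library are available. Lean on these libraries where they do the work, as an engineer would, in place of code of your own. Each camera call takes 0.05 s, during which the arm holds its last target. There are 200 camera calls.

## Working session

There is one attempt and no reset: what is moved stays moved. The work goes in short steps, Python scripts to look and compute and a tool call to move; the robot and the scene stay as the last step left them, time stands still between calls to the robot, and variables do not carry over. Pictures are saved under pics/ and viewed, about 8 in all and at most 12, crops included, and the job is handed in when it is done.

Besides the shell and the picture viewer there is one more tool, called after "Emit:" as name(argument=value, ...), one argument or row to a line, values as JSON. play_rows: Moves the arm, as the interface text tells. Its arguments: {"type":"object","properties":{"commands":{"type":"array"},"grip_force":{"type":"number"}},"required":["commands"]}

```bash
mkdir -p pics; ls; cat > h.py <<'E'
import numpy as np, cv2
from station import env
def info(n):
    i=env.camera_info(n); K=np.array(i["camera_matrix"]); R=cv2.Rodrigues(np.array(i["rvec"],float))[0]; return K,R,np.array(i["tvec"],float).ravel()
def ray(n,uv,z):
    K,R,t=info(n); uv=np.atleast_2d(uv).astype(float)
    d=(np.linalg.inv(K)@np.c_[uv,np.ones(len(uv))].T).T@R; c=-R.T@t
    return c+d*((z-c[2])/d[:,2])[:,None]
def proj(n,P):
    K,R,t=info(n); p=(K@(R@np.atleast_2d(P).T+t[:,None])).T; return p[:,:2]/p[:,2:]
def cloud(n,D):
    K,R,t=info(n); v,u=np.indices(D.shape); 
    c=np.stack([(u-K[0,2])*D/K[0,0],(v-K[1,2])*D/K[1,1],D],-1); return (c-t)@R
E
python3 - <<'E'
from h import *
for n in("top","scene"):
    p,d=env.camera(n); cv2.imwrite(f"pics/{n}0.png",p[...,::-1]); np.savez(f"{n}0.npz",p=p,d=d)
    K,R,t=info(n); print(n,K.tolist(),(-R.T@t).round(3),R[2].round(2),(d>0).mean())
s=env.read_state();print(s["t"],s["eef_pos"],s["tcp_rot"],s["wrist_force"])
E
```

```text
pics
top [[463.4210853536897, 0.0, 318.59134571285233], [0.0, 463.4210853536897, 239.9439590180264], [0.0, 0.0, 1.0]] [ 0.372 -0.016  1.155] [ 0.18  0.02 -0.98] 0.9959700520833333
scene [[439.0578616326341, 0.0, 317.63413000585234], [0.0, 439.0578616326341, 234.1206885274632], [0.0, 0.0, 1.0]] [1.147 0.669 0.647] [-0.53 -0.66 -0.53] 0.9959895833333333
0.1 [ 0.13419327 -0.58428501  0.23055552] [-3.12014181e+00 -3.53763445e-01  2.92312045e-04] [-0.39585367  0.19303742  0.28507817]
```

View pics/top0.png

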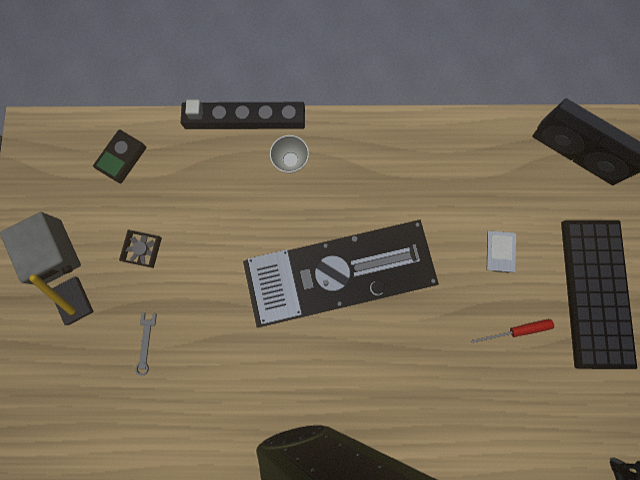

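View pics/scene0.png

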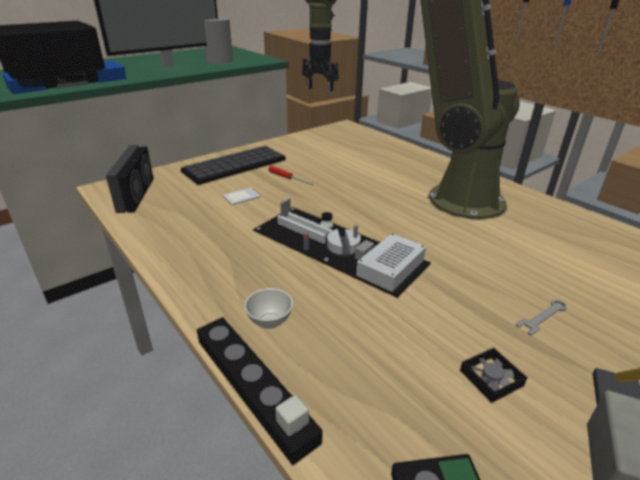

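The top view shows the disc near (332,273), the tab near (415,253) and the jar near (376,288). The bar is pushed left in the image (world +y). Next I'll enlarge this area and measure it.

```bash
python3 - <<'E'
from h import *
z=np.load("top0.npz");p,d=z["p"],z["d"]
c=p[205:340,235:450][...,::-1]; cv2.imwrite("pics/crop1.png",cv2.resize(c,None,fx=3.7,fy=3.7,interpolation=cv2.INTER_CUBIC))
z2=np.load("scene0.npz"); c=z2["p"][190:300,245:435][...,::-1]; cv2.imwrite("pics/crop2.png",cv2.resize(c,None,fx=4,fy=4,interpolation=cv2.INTER_CUBIC))
for n,zz in(("top",z),("scene",z2)):
    X=cloud(n,zz["d"].astype(float)); 
    m=(X[...,0]>.25)&(X[...,0]<.65)&(X[...,1]>-.3)&(X[...,1]<.2)&(zz["d"]>0)
    if n=="top": # plate: dark region on bench incl. everything above 4mm
        h=((X[...,2]>.004)&m&(np.indices(d.shape)[0]<345)).astype(np.uint8)
        h=cv2.morphologyEx(h,cv2.MORPH_OPEN,np.ones((3,3)));print("h",h.sum())
    s=m&(X[...,2]>.052)
    P=X[s]; print(n,len(P))
    if len(P):
        k=cv2.connectedComponents(s.astype(np.uint8))
        for i in range(1,k[0]):
            q=X[k[1]==i]; uv=np.argwhere(k[1]==i)[:,::-1]
            if len(q)>3: print(i,len(q),uv.mean(0).round(1),q.mean(0).round(4),q.min(0).round(3),q.max(0).round(3))
    b=X[m&(X[...,2]<.003)]; print("bench z",np.median(b[:,2]))
# plate by darkness
g=p.max(2); mk=((g<75)).astype(np.uint8); mk[:205]=0;mk[340:]=0;mk[:,:235]=0;mk[:,450:]=0
mk=cv2.morphologyEx(mk,cv2.MORPH_CLOSE,np.ones((5,5)))
cs=cv2.findContours(mk,cv2.RETR_EXTERNAL,cv2.CHAIN_APPROX_NONE)[0]; k=max(cs,key=cv2.contourArea)
al=cv2.convexHull(k); r=cv2.approxPolyDP(al,6,True).reshape(-1,2); print("plate",r.tolist(),ray("top",r,.008).round(4).tolist())
E
```

```text
h 11297
top 409
1 26 [354.1 238. ] [ 0.5761 -0.0845  0.0553] [ 0.571 -0.092  0.052] [ 0.584 -0.077  0.061]
2 88 [414.4 251.5] [ 0.5407 -0.2249  0.0729] [ 0.524 -0.233  0.053] [ 0.558 -0.218  0.083]
9 4 [269.  257.2] [0.5294 0.1202 0.0525] [0.528 0.118 0.052] [0.532 0.123 0.053]
25 4 [274.5 263.5] [0.5143 0.1066 0.0527] [0.511 0.105 0.052] [0.518 0.108 0.054]
38 5 [280.  267.6] [0.5043 0.0932 0.0532] [0.503 0.091 0.052] [0.506 0.096 0.055]
42 4 [257.5 268.8] [0.5014 0.147  0.0532] [0.499 0.146 0.052] [0.503 0.148 0.054]
44 5 [270.6 269.2] [0.5005 0.1157 0.0525] [0.496 0.112 0.052] [0.503 0.117 0.053]
54 4 [257.8 272.5] [0.4924 0.1461 0.054 ] [0.491 0.143 0.053] [0.494 0.148 0.055]
59 6 [265.7 275.5] [0.4853 0.1271 0.0529] [0.482 0.126 0.052] [0.489 0.129 0.054]
76 22 [325.3 282. ] [ 0.4687 -0.0152  0.0705] [ 0.464 -0.019  0.053] [ 0.473 -0.01   0.076]
98 7 [262.6 291.1] [0.4481 0.1335 0.0531] [0.444 0.13  0.052] [0.453 0.137 0.055]
110 5 [294.4 294. ] [0.4416 0.0579 0.0527] [0.439 0.056 0.052] [0.444 0.059 0.053]
111 5 [272.4 296. ] [0.4367 0.11   0.0525] [0.432 0.109 0.052] [0.441 0.111 0.053]
131 4 [265.8 302.2] [0.422  0.1253 0.0534] [0.42  0.122 0.052] [0.425 0.127 0.055]
146 7 [283.9 308.6] [0.4074 0.0823 0.0527] [0.404 0.077 0.052] [0.411 0.087 0.053]
167 4 [274.5 314.5] [0.3935 0.1041 0.0526] [0.392 0.101 0.052] [0.395 0.108 0.053]
bench z -0.0009522087854982482
scene 224
1 109 [284.7 204.8] [ 0.5438 -0.2233  0.0678] [ 0.522 -0.231  0.052] [ 0.562 -0.216  0.082]
2 39 [355.2 229.1] [ 0.4717 -0.0136  0.0636] [ 0.464 -0.021  0.052] [ 0.477 -0.009  0.074]
3 21 [305.6 233.7] [ 0.5773 -0.0836  0.0553] [ 0.57  -0.09   0.052] [ 0.583 -0.078  0.059]
bench z -0.00016502862226893474
plate [[420, 220], [437, 284], [257, 326], [244, 261]] [[0.6315, -0.2542, 0.008], [0.4701, -0.2904, 0.008], [0.3665, 0.1511, 0.008], [0.5261, 0.1881, 0.008]]
```

View pics/crop1.png

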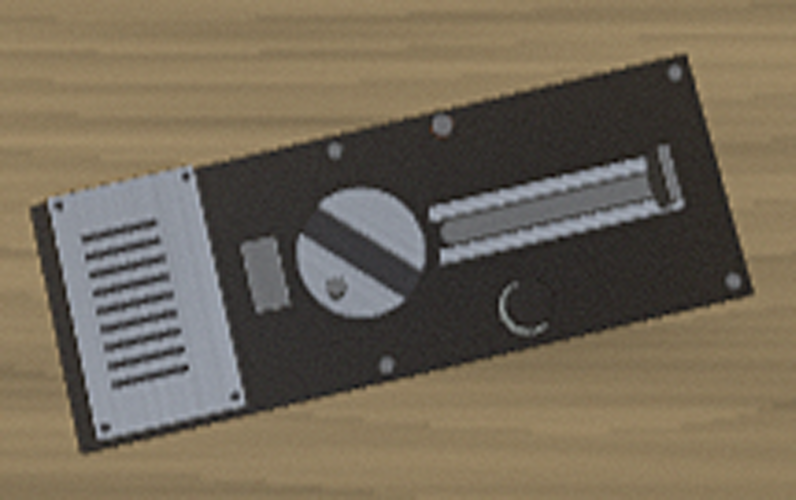

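View pics/crop2.png

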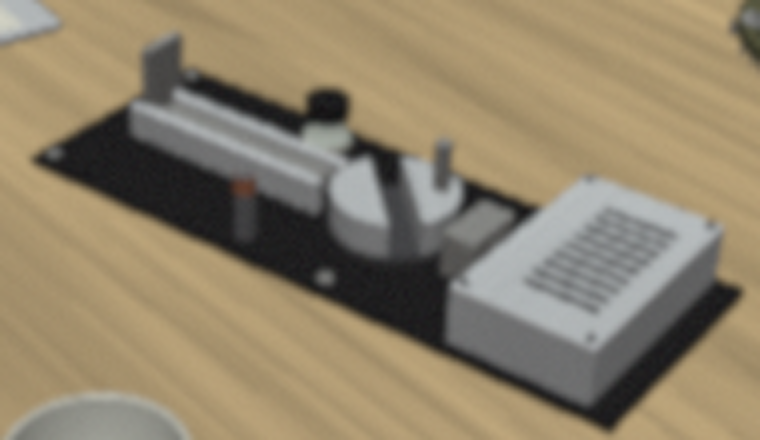

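The stud is near crop1 pixel (336,287), and the slot sits about 45° off the bar's line. The cell (crop2 pixel (245,205)) and the jar are both well off the line. Next I'll fix the cradle frame from several cues.

```bash
cat > fr.py <<'E'
from h import *
def disc_slot(p,o,ux,uy):
    # rectified top face z=.038 around disc, 0.25mm/px, cradle axes
    S=400; g=(np.arange(S)-S/2)*.00025; A,B=np.meshgrid(g,g)
    W=np.c_[o[0]+A.ravel()*ux[0]+B.ravel()*uy[0],o[1]+A.ravel()*ux[1]+B.ravel()*uy[1],np.full(S*S,.038)]
    uv=proj("top",W).astype(np.float32).reshape(S,S,2)
    return cv2.remap(cv2.cvtColor(p,cv2.COLOR_RGB2GRAY),uv,None,cv2.INTER_LINEAR)
def slot_angle(p,o,ux,uy):
    r=disc_slot(p,o,ux,uy); S=400; y,x=np.indices(r.shape)-S/2; rad=np.hypot(x,y)*.25
    m=((rad<37)&(r<100)).astype(np.uint8); m=cv2.morphologyEx(m,cv2.MORPH_OPEN,np.ones((21,21)))
    k,l,st,_=cv2.connectedComponentsWithStats(m)
    if k<2: return None,r
    b=(l==1+st[1:,4].argmax()); pts=np.c_[x[b],y[b]].astype(np.float32)
    vx,vy,x0,y0=cv2.fitLine(pts,cv2.DIST_HUBER,0,.01,.01).ravel()
    return (np.degrees(np.arctan2(vy,vx))%180, (x0*.25,y0*.25), b.sum()*.0625),r
E
python3 - <<'E'
from fr import *
z=np.load("top0.npz");p=z["p"]
g=p.max(2)
c=ray("top",[[420,220],[437,284],[257,326],[244,261]],.008)[:,:2]
a=[c[2]-c[1],c[3]-c[0]]; yaw=np.mean([np.arctan2(v[1],v[0]) for v in a]); ux=np.array([np.cos(yaw),np.sin(yaw)]);uy=np.array([-ux[1],ux[0]])
o=c.mean(0)+.02*ux; print("yaw",np.degrees(yaw),"plate o",o)
# disc bright blob
mk=((g>110)).astype(np.uint8); mk[:250]=0;mk[298:]=0;mk[:,:313]=0;mk[:,352:]=0
k=max(cv2.findContours(mk,0,1)[0],key=cv2.contourArea)
h=np.concatenate([q for q in cv2.findContours(mk,0,1)[0] if len(q)>8]); e=cv2.fitEllipse(cv2.convexHull(h)); print("ell",e, ray("top",[e[0]],.038))
print("from crop",ray("top",[[361/3.7+234.6,253/3.7+204.6]],.038))
od=ray("top",[e[0]],.038)[0,:2]; print("disc-plate in cradle", (od-o)@ux,(od-o)@uy)
# tab tops, stud top -> cradle
for n,q in(("tab top",(.5407,-.2249)),("tab sc",(.5438,-.2233)),("stud top",(.4687,-.0152)),("stud sc",(.4717,-.0136))): 
    q=np.array(q)-od; print(n,q@ux,q@uy)
s,r=slot_angle(p,od,ux,uy); print("slot",s); cv2.imwrite("pics/rect.png",r)
# bar/rails axis: bright rails dir by tab-disc
X=cloud("top",z["d"].astype(float)); 
rm=(X[...,2]>.022)&(X[...,2]<.04); L=np.stack([(X[...,:2]-od)@ux,(X[...,:2]-od)@uy],-1)
rm&=(L[...,0]>-.2)&(L[...,0]<-.055)&(abs(L[...,1])<.03); q=L[rm].astype(np.float32); print("rails",cv2.fitLine(q,cv2.DIST_L2,0,.01,.01).ravel())
T=(X[...,2]>.06)&(L[...,0]<-.15)&(L[...,0]>-.25)&(abs(L[...,1])<.03); print("tab x range",np.percentile(L[T],[2,50,98],axis=0))
E
```

```text
yaw 103.29990907397253 plate o [ 0.49395643 -0.03190344]
ell ((332.0660400390625, 272.80804443359375), (34.179500579833984, 34.68523025512695), 2.063920497894287) [[ 0.49380315 -0.03158276  0.038     ]]
from crop [[ 0.4933907 -0.0318276  0.038    ]]
disc-plate in cradle 0.00034734650677136994 7.539868215860698e-05
tab top -0.19892086220051058 -0.0011667586468629954
tab sc -0.1980769248176013 -0.0045516913926835385
stud top 0.021718293858853644 0.02066104044996565
stud sc 0.02258523606104223 0.017373425627930622
slot (np.float32(134.60577), (np.float32(-0.16362055), np.float32(-0.16371697)), np.float64(1517.875))
rails [ 9.9999988e-01 -5.1803055e-04 -1.2703221e-01 -1.4301749e-03]
tab x range [[-0.20427531 -0.01860055]
 [-0.1985104  -0.00147319]
 [-0.19611806  0.01581832]]
```

Emit:
play_rows(
  commands=[
    [0,0,-90.4,44.7,-50.8,8,0],
    [0,0,-90.4,44.7,-50.8,8,0],
    [0,0,-90.4,44.7,-50.8,8,0],
    [0,0,-90.4,44.7,-50.8,8,0],
    [0,0,-90.4,44.7,-50.8,8,0],
    [0,0,-90.4,44.7,-50.8,8,0],
    [0,0,-90.4,44.7,-50.8,8,0],
    [0,0,-90.4,44.7,-50.8,8,0],
    [0,0,-90.4,44.7,-50.8,8,0],
    [0,0,-90.4,44.7,-50.8,8,0],
  ],
  grip_force=20,
)

```text
t: 0.93
eef_pos: [0.3314, -0.2189, 0.1821]
tcp_rot: [2.318, 2.12, 0.0]
wrist_force: [0.8, -0.5, 0.9]
gripper_width: 0.0002
```

Emit:
play_rows(
  commands=[
    [0,0,0,0,0,0,0],
    [0,0,0,0,0,0,0],
    [0,0,0,0,0,0,0],
  ],
)

```text
t: 1.18
eef_pos: [0.3312, -0.2206, 0.1823]
tcp_rot: [-2.324, -2.114, 0.001]
wrist_force: [0.2, -0.8, 0.2]
gripper_width: -0.0002
```

```bash
cat >> fr.py <<'E'
OD=np.array([.4938,-.0317]); YAW=np.radians(103.3); UX=np.array([np.cos(YAW),np.sin(YAW)]); UY=np.array([-UX[1],UX[0]])
def go(cx,cy,z):
    s=env.read_state(); R=cv2.Rodrigues(np.array(s["tcp_rot"],float))[0]
    Rt=np.c_[np.r_[UX,0],np.r_[-UY,0],[0,0,-1]]
    w=np.r_[OD+cx*UX+cy*UY,z]; e=np.array(s["eef_pos"]); q=(e[:2]-OD)
    print("t",s["t"],"cradle now",(q@UX).round(4),(q@UY).round(4),e[2].round(4),"w",np.round(s["wrist_force"],1),"q6",round(s["q"][5],2))
    print("rot deg",np.degrees(cv2.Rodrigues(R.T@Rt)[0].ravel()).round(2),"shift cm",(R.T@(w-e)*100).round(2))
E
python3 -c "
from fr import *
go(.05,.027,.15)"
```

```text
t 1.1833 cradle now -0.1464 0.2017 0.1823 w [ 0.2 -0.8  0.2] q6 1.08
rot deg [-2.00e-02  1.00e-02 -1.87e+01] shift cm [24.21 10.25  3.22]
```

Emit:
play_rows(
  commands=[
    [0,0,-18.7,24.2,10.25,3.2,0],
    [0,0,-18.7,24.2,10.25,3.2,0],
    [0,0,-18.7,24.2,10.25,3.2,0],
    [0,0,-18.7,24.2,10.25,3.2,0],
    [0,0,-18.7,24.2,10.25,3.2,0],
    [0,0,-18.7,24.2,10.25,3.2,0],
    [0,0,-18.7,24.2,10.25,3.2,0],
    [0,0,-18.7,24.2,10.25,3.2,0],
    [0,0,-18.7,24.2,10.25,3.2,0],
    [0,0,-18.7,24.2,10.25,3.2,0],
  ],
)

```text
t: 2.02
eef_pos: [0.4557, 0.0086, 0.1503]
tcp_rot: [-1.953, -2.46, 0.002]
wrist_force: [0.4, -0.2, -0.1]
gripper_width: -0.0001
```

```bash
python3 -c "
from fr import *
go(.05,.027,.05)
p,d=env.camera('top');cv2.imwrite('pics/t1.png',cv2.resize(p[180:350,210:470][...,::-1],None,fx=3,fy=3))
p,d=env.camera('scene');cv2.imwrite('pics/s1.png',cv2.resize(p[120:310,210:450][...,::-1],None,fx=3,fy=3))
"
```

```text
t 2.0167 cradle now 0.048 0.0278 0.1503 w [ 0.4 -0.2 -0.1] q6 1.36
rot deg [-0.06  0.02 -0.21] shift cm [ 0.21  0.09 10.03]
```

View pics/s1.png

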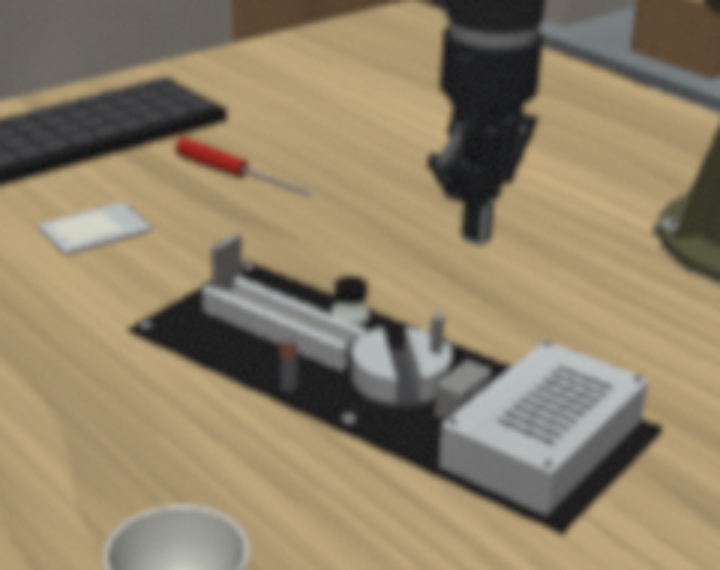

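The closed fingertips (s1 pixel (478,240)) are above the stud and keeper area, and the stud is at (437,330). I'll lower them and start pushing.

Emit:
play_rows(
  commands=[
    [0,0,0,0,0,3,0],
    [0,0,0,0,0,6,0],
    [0,0,0,0,0,8.5,0],
    [0,0,0,0,0,10,0],
    [0,0,0,0,0,10,0],
    [0,0,0,0,0,10,0],
  ],
)

```text
t: 2.62
eef_pos: [0.4552, 0.0093, 0.0502]
tcp_rot: [-1.952, -2.46, 0.002]
wrist_force: [-0.3, -0.7, 0.3]
gripper_width: 0.0001
```

Emit:
play_rows(
  commands=[
    [0,0,0,-0.5,0,0,0],
    [0,0,0,-0.8,0,0,0],
    [0,0,0,-1.0,0,0,0],
    [0,0,0,-1.2,0,0,0],
    [0,0,0,-1.4,0,0,0],
    [0,0,0,-1.6,0,0,0],
    [0,0,0,-1.8,0,0,0],
    [0,0,0,-2.0,0,0,0],
    [0,0,0,-2.2,0,0,0],
    [0,0,0,-2.2,0,0,0],
  ],
)

```text
t: 3.45
eef_pos: [0.4579, -0.0097, 0.0497]
tcp_rot: [-1.945, -2.458, 0.001]
wrist_force: [-6.2, 5.4, 3.0]
gripper_width: 0.0003
```

```bash
python3 -c "
from fr import *
go(.017,.027,.05)
p,d=env.camera('top');cv2.imwrite('pics/t2.png',cv2.resize(p[205:340,235:450][...,::-1],None,fx=3.7,fy=3.7,interpolation=2))
print(slot_angle(p,OD,UX,UY)[0])
p,d=env.camera('scene');cv2.imwrite('pics/s2.png',cv2.resize(p[190:300,245:435][...,::-1],None,fx=4,fy=4,interpolation=2))
"
```

```text
t 3.45 cradle now 0.0297 0.0299 0.0497 w [-6.2  5.4  3. ] q6 1.32
rot deg [-0.27 -0.27 -0.01] shift cm [-1.27  0.29 -0.04]
(np.float32(137.23337), (np.float32(0.01255515), np.float32(0.012872267)), np.float64(4297.8125))
```

View pics/s2.png

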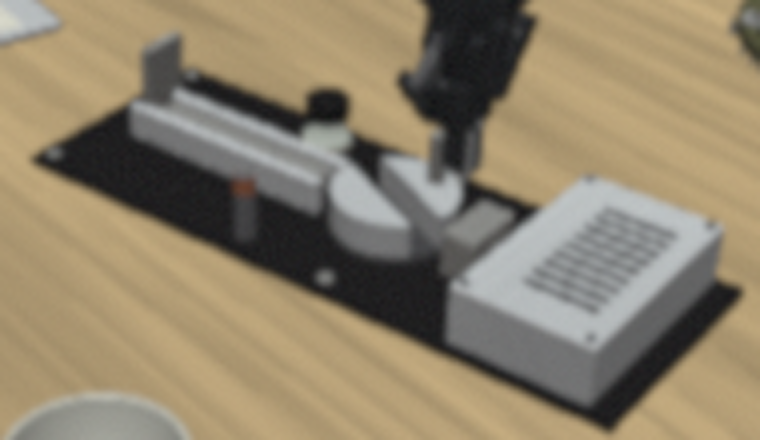

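Emit:
play_rows(
  commands=[
    [0,0,0,-0.2,0,0,0],
    [0,0,0,-0.4,0,0,0],
    [0,0,0,-0.6,0,0,0],
    [0,0,0,-0.8,0,0,0],
    [0,0,0,-0.8,0,0,0],
    [0,0,0,-0.8,0,0,0],
  ],
)

```text
t: 4.05
eef_pos: [0.4608, -0.0181, 0.0497]
tcp_rot: [-1.947, -2.46, 0.001]
wrist_force: [-3.5, 3.3, -0.9]
gripper_width: -0.0
```

```bash
sed -i 's/def disc_slot(p,o,ux,uy)/def disc_slot(p,o,ux,uy,cam="top")/; s/proj("top",W)/proj(cam,W)/; s/def slot_angle(p,o,ux,uy)/def slot_angle(p,o,ux,uy,cam="top")/; s/r=disc_slot(p,o,ux,uy)/r=disc_slot(p,o,ux,uy,cam)/' fr.py
python3 -c "
from fr import *
go(.017,.027,.05)
p,d=env.camera('top');a=disc_slot(p,OD,UX,UY)
p,d=env.camera('scene');b=disc_slot(p,OD,UX,UY,'scene')
cv2.imwrite('pics/r3.png',np.hstack([a,b]))
"
```

```text
t 4.05 cradle now 0.0208 0.029 0.0497 w [-3.5  3.3 -0.9] q6 1.3
rot deg [-0.19 -0.16 -0.03] shift cm [-0.38  0.2  -0.03]
```

View pics/r3.png

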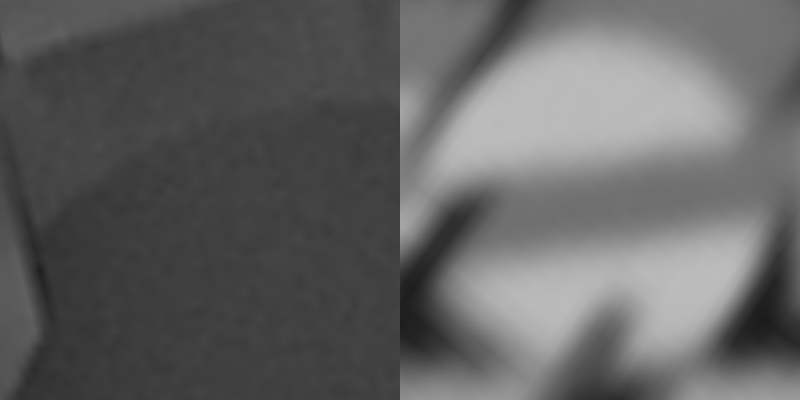

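The scene camera, rectified onto the disc's top face, shows the slot about 9° short, at roughly 171°. That means another 4.7 mm or so of push.

Emit:
play_rows(
  commands=[
    [0,0,0,-0.1,0,0,0],
    [0,0,0,-0.2,0,0,0],
    [0,0,0,-0.3,0,0,0],
    [0,0,0,-0.4,0,0,0],
    [0,0,0,-0.45,0,0,0],
    [0,0,0,-0.45,0,0,0],
    [0,0,0,-0.45,0,0,0],
  ],
)

```text
t: 4.73
eef_pos: [0.4631, -0.0229, 0.0502]
tcp_rot: [-1.949, -2.462, 0.001]
wrist_force: [-4.2, 2.2, -0.1]
gripper_width: -0.0001
```

```bash
python3 -c "
from fr import *
go(.017,.027,.05)
p,d=env.camera('scene');b=disc_slot(p,OD,UX,UY,'scene')
# slot edges by gradient in columns away from stud/tab: +edge & -edge
g=cv2.Sobel(cv2.GaussianBlur(b,(0,0),4).astype(np.float32),-1,0,1)
for (lo,hi,sg) in((110,230,-1),(190,290,1)):
  pts=[[x,lo+np.argmax(sg*g[lo:hi,x])] for x in range(110,320,5)]
  v=cv2.fitLine(np.array(pts,np.float32),cv2.DIST_HUBER,0,.01,.01).ravel(); print(np.degrees(np.arctan2(v[1],v[0])).round(2),v[2:])
cv2.imwrite('pics/r4.png',b)
"
```

```text
t 4.7333 cradle now 0.0157 0.0279 0.0502 w [-4.2  2.2 -0.1] q6 1.29
rot deg [-0.08 -0.06 -0.03] shift cm [0.13 0.09 0.02]
-1.37 [214.3473 157.6831]
3.34 [211.42358 240.11577]
```

View pics/r4.png

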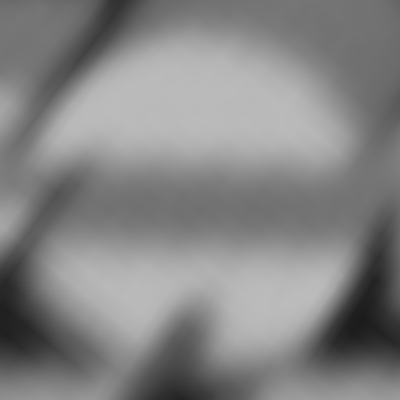

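The slot looks level, within about 1–2°. I'll back off, lift and go behind the tab.

Emit:
play_rows(
  commands=[
    [0,0,0,1.2,0,0,0],
    [0,0,0,2.2,0,0,0],
    [0,0,0,2.2,0,-3,0],
    [0,0,0,2.2,0,-7,0],
    [0,0,0,2.2,0,-10,0],
    [0,0,0,0,0.5,-10,0],
    [0,0,0,-4,1,-10,0],
    [0,0,0,-8,1.5,-10,0],
    [0,0,0,-12,2,-10,0],
    [0,0,0,-16,2.5,-10,0],
  ],
)

```text
t: 5.62
eef_pos: [0.5268, -0.1744, 0.1512]
tcp_rot: [1.947, 2.462, 0.001]
wrist_force: [0.1, -0.1, 0.7]
gripper_width: -0.0001
```

Emit:
play_rows(
  commands=[
    [0,0,0,-4,0.2,0,0],
    [0,0,0,-8,0.3,0,0],
    [0,0,0,-9.6,0.3,0,0],
    [0,0,0,-9.6,0.3,0,0],
    [0,0,0,-9.6,0.3,0,0],
  ],
)

```text
t: 6.03
eef_pos: [0.5507, -0.2662, 0.1503]
tcp_rot: [1.951, 2.461, 0.0]
wrist_force: [-0.9, -0.3, -1.0]
gripper_width: 0.0004
```

```bash
python3 -c "
from fr import *
go(-.24,0,.055)
p,d=env.camera('top');cv2.imwrite('pics/t5.png',cv2.resize(p[205:340,235:450][...,::-1],None,fx=3.7,fy=3.7,interpolation=2))
print(slot_angle(p,OD,UX,UY)[0])
p,d=env.camera('scene')
X=cloud('scene',d.astype(float)); L=np.stack([(X[...,:2]-OD)@UX,(X[...,:2]-OD)@UY],-1)
T=(X[...,2]>.055)&(X[...,2]<.09)&(L[...,0]<-.12)&(L[...,0]>-.25)&(abs(L[...,1])<.03)
print('tab',T.sum(),np.percentile(L[T],[2,50,98],axis=0) if T.any() else '')
"
```

```text
t 6.0333 cradle now -0.2413 -0.0014 0.1503 w [-0.9 -0.3 -1. ] q6 0.89
rot deg [ 0.03  0.02 -0.11] shift cm [ 0.13 -0.15  9.53]
(np.float32(1.9203334), (np.float32(9.167574e-05), np.float32(-0.22029613)), np.float64(1428.5))
tab 101 [[-0.20447982 -0.0217215 ]
 [-0.19759956 -0.00451292]
 [-0.19364938  0.01531224]]
```

View pics/t5.png

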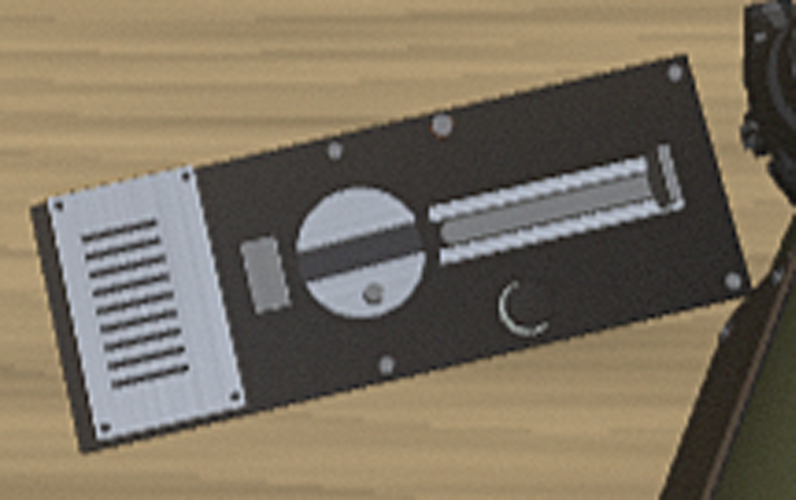

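The slot is 1.9° off line, the stud is at t5 pixel (373,293), and the jar and cell have not moved. I'll lower behind the tab and push.

Emit:
play_rows(
  commands=[
    [0,0,0,0,-0.1,3,0],
    [0,0,0,0,-0.1,6,0],
    [0,0,0,0,-0.1,8.5,0],
    [0,0,0,0,-0.1,9.5,0],
    [0,0,0,0,-0.1,9.5,0],
    [0,0,0,0.7,-0.1,9.5,0],
    [0,0,0,1.4,-0.1,9.5,0],
    [0,0,0,1.8,-0.1,9.5,0],
    [0,0,0,2.2,-0.1,9.5,0],
    [0,0,0,2.6,-0.1,9.5,0],
  ],
)

```text
t: 6.97
eef_pos: [0.5439, -0.2408, 0.0567]
tcp_rot: [1.948, 2.462, 0.0]
wrist_force: [1.4, -2.6, 2.3]
gripper_width: 0.0
```

Emit:
play_rows(
  commands=[
    [0,0,0,0.3,0,0,0],
    [0,0,0,0.6,0,0,0],
    [0,0,0,0.9,0,0,0],
    [0,0,0,1.2,0,0,0],
    [0,0,0,1.5,0,0,0],
    [0,0,0,1.8,0,0,0],
    [0,0,0,2.1,0,0,0],
    [0,0,0,2.4,0,0,0],
    [0,0,0,2.7,0,0,0],
    [0,0,0,3.0,0,0,0],
  ],
)

```text
t: 7.8
eef_pos: [0.5363, -0.2114, 0.0554]
tcp_rot: [1.95, 2.463, 0.0]
wrist_force: [1.9, -3.1, 2.5]
gripper_width: -0.0
```

```bash
python3 -c "
from fr import *
go(-.079,0,.055)"
```

```text
t 7.8 cradle now -0.1847 -0.0 0.0554 w [ 1.9 -3.1  2.5] q6 0.96
rot deg [ 0.01  0.   -0.05] shift cm [ 1.057e+01 -1.000e-02  4.000e-02]
```

Emit:
play_rows(
  commands=[
    [0,0,0,0.4,0,0,0],
    [0,0,0,0.8,0,0,0],
    [0,0,0,1.2,0,0,0],
    [0,0,0,1.6,0,0,0],
    [0,0,0,2.0,0,0,0],
    [0,0,0,2.4,0,0,0],
    [0,0,0,2.8,0,0,0],
    [0,0,0,3.2,0,0,0],
    [0,0,0,3.6,0,0,0],
    [0,0,0,4.0,0,0,0],
  ],
)

```text
t: 8.63
eef_pos: [0.527, -0.1724, 0.0554]
tcp_rot: [1.95, 2.463, 0.0]
wrist_force: [2.4, -1.9, 2.0]
gripper_width: -0.0003
```

Emit:
play_rows(
  commands=[
    [0,0,0,0.4,0,0,0],
    [0,0,0,0.8,0,0,0],
    [0,0,0,1.2,0,0,0],
    [0,0,0,1.6,0,0,0],
    [0,0,0,2.0,0,0,0],
    [0,0,0,2.4,0,0,0],
    [0,0,0,2.8,0,0,0],
    [0,0,0,3.2,0,0,0],
    [0,0,0,3.6,0,0,0],
    [0,0,0,4.0,0,0,0],
  ],
)

```text
t: 9.47
eef_pos: [0.5177, -0.1334, 0.0553]
tcp_rot: [-1.95, -2.463, 0.0]
wrist_force: [3.0, -2.8, 0.7]
gripper_width: -0.0004
```

```bash
python3 -c "
from fr import *
go(-.079,0,.055)"
```

```text
t 9.4667 cradle now -0.1045 0.0001 0.0553 w [ 3.  -2.8  0.7] q6 1.09
rot deg [-0.01 -0.   -0.04] shift cm [2.55 0.01 0.03]
```

Emit:
play_rows(
  commands=[
    [0,0,0,0.3,0,0,0],
    [0,0,0,0.6,0,0,0],
    [0,0,0,0.9,0,0,0],
    [0,0,0,1.2,0,0,0],
    [0,0,0,1.5,0,0,0],
    [0,0,0,1.8,0,0,0],
    [0,0,0,2.0,0,0,0],
    [0,0,0,2.2,0,0,0],
    [0,0,0,2.3,0,0,0],
  ],
)

```text
t: 10.22
eef_pos: [0.5124, -0.1112, 0.0553]
tcp_rot: [-1.95, -2.463, 0.0]
wrist_force: [1.9, -3.2, 1.4]
gripper_width: -0.0
```

Emit:
play_rows(
  commands=[
    [0,0,0,0.1,0,0,0],
    [0,0,0,0.2,0,0,0],
    [0,0,0,0.2,0,0,0],
  ],
)

```text
t: 10.47
eef_pos: [0.512, -0.1093, 0.0553]
tcp_rot: [-1.95, -2.463, -0.0]
wrist_force: [1.6, -0.8, 1.0]
gripper_width: 0.0002
```

```bash
python3 -c "
from fr import *
go(-.079,0,.055)"
```

```text
t 10.4667 cradle now -0.0797 0.0002 0.0553 w [ 1.6 -0.8  1. ] q6 1.13
rot deg [-0.01 -0.02 -0.04] shift cm [0.07 0.02 0.03]
```

Emit:
play_rows(
  commands=[
    [0,0,0,0.1,0,0,0],
    [0,0,0,0.2,0,0,0],
    [0,0,0,0.3,0,0,0],
    [0,0,0,0.3,0,0,0],
  ],
)

```text
t: 10.8
eef_pos: [0.5118, -0.1085, 0.0554]
tcp_rot: [1.949, 2.46, -0.005]
wrist_force: [2.1, -8.9, -0.3]
gripper_width: -0.0001
```

Emit:
play_rows(
  commands=[
    [0,0,0,-0.5,0,0,0],
    [0,0,0,-2.5,0,0,0],
    [0,0,0,-4,0,0,0],
    [0,0,0,-4,0,-3,0],
    [0,0,0,-4,0,-7,0],
    [0,0,0,-6,0,-10,0],
    [0,0,0,-10,0,-12,0],
    [0,0,0,-14,0,-12,0],
    [0,0,0,-17,0,-12,0],
    [0,0,0,-17,0,-12,0],
  ],
)

```text
t: 11.63
eef_pos: [0.5514, -0.2774, 0.1754]
tcp_rot: [1.955, 2.457, -0.001]
wrist_force: [-0.7, 0.5, 0.2]
gripper_width: 0.0001
```

```bash
python3 -c "
from fr import *
go(-.079,0,.055)
p,d=env.camera('top');cv2.imwrite('pics/t6.png',cv2.resize(p[205:340,235:450][...,::-1],None,fx=3.7,fy=3.7,interpolation=2))
for n in ('top','scene'):
  p,d=env.camera(n)
  X=cloud(n,d.astype(float)); L=np.stack([(X[...,:2]-OD)@UX,(X[...,:2]-OD)@UY],-1)
  T=(X[...,2]>.055)&(X[...,2]<.09)&(L[...,0]<-.03)&(L[...,0]>-.15)&(abs(L[...,1])<.03)
  print('tab',T.sum(),np.percentile(L[T],[2,50,98],axis=0) if T.any() else '')
"
```

```text
t 11.6333 cradle now -0.2524 0.0005 0.1754 w [-0.7  0.5  0.2] q6 0.88
rot deg [ 0.05  0.12 -0.32] shift cm [17.36 -0.06 12.  ]
tab 69 [[-0.06708069 -0.01897041]
 [-0.06249465 -0.00086447]
 [-0.05935094  0.01626993]]
tab 104 [[-0.06759283 -0.01992714]
 [-0.06106956 -0.00582932]
 [-0.05742338  0.0174737 ]]
```

View pics/t6.png

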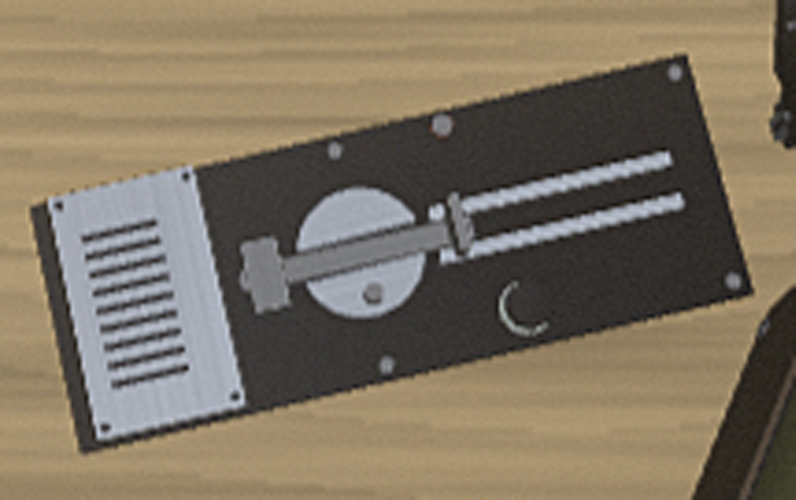

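The bar is home. Its nose shows past the keeper at t6 pixel (243,278), the tab rear is at -67 mm, and the robot is clear. I'll hand the job in.

```bash
python3 -c "
from station import env
print(env.finish_job())"
```

```text
the job is handed in; nothing more can be done
None
```

The power supply is locked into its cradle, and I handed the job in after about 11.7 s of the 54 s. No verdict was reported.

- **Disc:** I turned it about 45° with the closed fingertips against the stud. Before the bar was pushed, the top camera measured the slot 1.9° (0.03 rad) out of line.
- **Bar:** I pushed it by its tab's rear face through the slot and keeper until it met its stop. Wrist force readings peaked at about 9 N, at the stop.
- **Last checks:** Depth from both cameras put the tab's rear face at about -67 mm, against -67.5 mm for fully home. The top view shows the nose past the keeper, and the jar and cell have not moved. The robot stood about 18 cm above the bench, behind the cradle and touching nothing.
- **Not checked:** I did not measure the slot angle again once the bar was in, though the slot still looked in line in the last picture. I also did not look again at the drive, fan, screwdriver, tub and wrench, but the arm never went low near them.

No check failed. The only disagreement was about 3 mm between the two cameras' sideways readings of the tab, which did not affect the push.

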